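# Put the roll-gauge counter in order

### The job

Clear the gauge counter for the next roll change: hook every tag carrier that is standing on the counter over the open end of the rail and slide it along under the keeper bar until it hangs still, centred on a white mark, one carrier to a mark. Also slide both flat gauge blades nose first into the slots of the wooden block until they are fully home, one to a slot. Leave the dial indicator, the plug stand and the straightedge where they are, and let go of everything.

Things in the scene. Friction and masses are not known exactly. Their poses are not given: they have to be found in the camera images.
- carrier_a: Tag carrier, maybe absent: rigid C-shaped hanger standing upright, 160 mm tall, about 0.22 kg, mass low, hangs upright. Origin: underside of foot, below the hook. z up, x from copper stem to hook lip (C open to +x). Stem: 8 mm thick in y, x -40 to -11 mm, up to z 160 mm; grip it across y, e.g. at x -26, z 130 mm. Steel foot 10 mm thick, x -40 to +46, 46 mm wide in y.
- carrier_b: Carrier, exactly like carrier_a; maybe absent. Each has a brass profile plate standing on the foot at x 25 mm, 4 mm thick, 36 mm wide in y, up to z 60 mm.
- carrier_c: Carrier, exactly like carrier_a and carrier_b; maybe absent. A hanging carrier that was knocked swings to and fro across the rail and takes a good while to come to rest.
- hook_a (a point): Point in the hook of carrier_a (x 0, y 0, z 120 mm of its frame); lies on the rail axis when it hangs on the rail. Hook arm: 8 mm wide, from stem to x 19 mm, underside z 126, top z 133 mm; lip x 11 to 19 mm, down to z 106 mm, so the gap for the rail is 22 mm wide.
- hook_b (a point): Point in the hook of carrier_b (x 0, y 0, z 120 mm of its frame); lies on the rail axis when it hangs on the rail. Hook arm: 8 mm wide, from stem to x 19 mm, underside z 126, top z 133 mm; lip x 11 to 19 mm, down to z 106 mm, so the gap for the rail is 22 mm wide.
- hook_c (a point): Point in the hook of carrier_c (x 0, y 0, z 120 mm of its frame); lies on the rail axis when it hangs on the rail. Hook arm: 8 mm wide, from stem to x 19 mm, underside z 126, top z 133 mm; lip x 11 to 19 mm, down to z 106 mm, so the gap for the rail is 22 mm wide.
- blade_a: Flat steel gauge blade lying on the counter (both alike): plate 5 mm thick, 40 mm wide, from x -20 to +120 mm, with an upright wooden grip at x 0, 22 mm in x, 12 mm in y, up to z 47 mm. Origin: underside, below the grip; x points to the nose that enters the slot. About 0.16 kg.
- nose_a (a point): Middle of blade_a's nose edge (x 120, z 2.5 mm of its frame).
- blade_b: Flat steel gauge blade lying on the counter (both alike): plate 5 mm thick, 40 mm wide, from x -20 to +120 mm, with an upright wooden grip at x 0, 22 mm in x, 12 mm in y, up to z 47 mm. Origin: underside, below the grip; x points to the nose that enters the slot. About 0.16 kg.
- nose_b (a point): Middle of blade_b's nose edge (x 120, z 2.5 mm of its frame).
- rail: Fixed green rail stand. Origin: on the counter under the rail's middle; y along the rail; -x side faces the robot. Steel rail 12 mm thick, axis x 0, z 160 mm, between 16 mm square posts at y +-188 mm. Base plate 10 mm thick, x -25 to 90, y +-200 mm. Carriers hang with the stem on the -x side (carrier axes along the rail's), foot 40 mm above the counter.
- rail_open (a point): On the rail axis, middle of the rail's open part (y 105 mm of the rail's frame). Only on the open part, y 55 to 155 mm, can a hook be put on or off: raise it with the lip above the rail and the foot and plate below it, move it in +x, lower it.
- keeper_end (a point): Free end of the keeper bar (x 0, y 45, z 183 mm of the rail's frame). The bar, 8 mm thick, runs from there above the rail to the post at y -180 mm; a hooked carrier slides under it, hook arm between rail and keeper with 6 mm play in height. The end is held by an arm going back (+x) to a post at x 74 to 86 mm, top z 187 mm.
- mark_1 (a point): Farthest from the open part: mark on the rail axis (y -125 mm, z 160 mm in the rail's frame), shown by 10 mm white bands on rail, keeper and base. Marks are 70 mm apart.
- mark_2 (a point): Second from the open part, counted from the far end: mark on the rail axis (y -55 mm, z 160 mm in the rail's frame), shown by 10 mm white bands on rail, keeper and base. Marks are 70 mm apart.
- mark_3 (a point): Nearest to the open part: mark on the rail axis (y 15 mm, z 160 mm in the rail's frame), shown by 10 mm white bands on rail, keeper and base. Marks are 70 mm apart.
- block: Fixed dark wooden block 95 x 146 x 30 mm with two flat slots open to its front (-x), each 46 mm wide, 9 mm high from the counter up, 85 mm deep, centred at y -40 and +40 mm. Origin: on the counter; mouths at x -50 mm, slot ends at x +35 mm. A blade fully home has its grip 35 mm out from the mouth.
- slot_1_end (a point): Middle of the closed end of the slot at y -40 mm of the block (x 35, z 2.5 mm of its frame).
- slot_2_end (a point): Middle of the closed end of the slot at y 40 mm of the block (x 35, z 2.5 mm of its frame).
- dial: Bystander: black dial indicator on a round foot 64 mm wide, 128 mm tall, loose; origin under its foot.
- plugs: Bystander: three chromed plugs standing in a wooden stand 60 x 160 mm, 85 mm tall, loose, behind the rail; origin under the stand.
- straightedge: Bystander: steel straightedge 28 x 200 x 6 mm lying loose behind the block; origin under its middle.

How it is judged:
By the outcome, as a careful person would: the job done as asked, in the order asked, and still so for the second after the job is handed in, with the robot touching nothing.
Of carrier_a, carrier_b, carrier_c only 2 to 3 are there at a start; the rules pass over those that are not, and their reading is None.
At some moment in a run one of blade_a, blade_b may be knocked a few centimetres aside while the robot is not near it.
It also fails if it takes over 210 s, if anything falls off the work surface, if the arm or the gripper's body presses on something with over 40 N, if the wrist force passes 120 N, or if a joint passes its speed limit or range.

### The arm

A 6-joint arm with a two-finger parallel gripper is mounted at the origin on the work surface. World frame = base frame: x ahead of the robot, y to its left, z up, the work surface at z = 0. Lengths are in mm, angles in rad, forces in N, time in s.
With the tool pointing down it reaches from about 325 to 875 mm from the base axis. Payload 4.4 kg.
Tool frame: the origin (TCP) lies on the centre line of the jaws, within the pads' length; the fingertips stand ahead of it and the grasp point (between the pads) lies 6 mm ahead of it (ctrl.tcp_to_tips is the z of the fingertips in the tool frame, in mm); z points along the fingers, y is the line along which they close (so a half turn about z gives the same grasp; the last joint's range is limited). The gripper opens to 85 mm and grips with 20 to 120 N. Pads are 22 mm wide; open, the fingers measure 114 mm over their backs; the gripper's body (76 mm by 85 mm) begins 54 mm behind the grasp point. The pads swing forward as they close: fully open they stand 13 mm farther back than shut.
Start: joints at [1.107, 0.207, 1.542, -0, 1.393, -0.15], TCP at [176.951, 547.098, 256.282] pointing down, gripper open.
Joint ranges: [-2.73, 2.73], [-0.86, 2.22], [0.23, 2.46], [-1.11, 4.25], [0.08, 2.63], [-2.82, 2.82]. Speed limits (rad/s): [2.79, 2.79, 3.14, 3.14, 3.14, 3.14].

### API

Orientations are given as a 3x3 rotation matrix whose columns are the frame's x, y, z axes.
In Python, from plant import ctrl, sensors, optics gives the robot as it stands. Calls block until the motion is done:
- ctrl.move_ptp(position, orientation): joint-space move of the TCP to a pose.
- ctrl.move_l(position, rot=None, vel=150, threshold=None): straight line of the TCP; rot=None keeps the orientation; vel is the mean speed in mm/s. With threshold (N) it stops when the force on the tool has changed by that much, and returns True; else False.
- ctrl.set_joints(angles): joint-space move.
- ctrl.gripper_to(opening, force=None): finger opening in mm; force is the grip in N (None keeps the last); returns when the fingers have stopped.
- ctrl.hold(seconds).
- ctrl.solve_ik(position, orientation): joint angles nearest the present ones, or None.
- sensors.read_state(): the state.
- optics.grab_frame(name): name is "scene" or "top" or "wrist"; returns (picture, depth): 480x640x3 uint8, red, green, blue; 480x640 float32, mm along the optical axis (not along the pixel's ray), 0 where there is no reading.
- optics.camera_params(name): a dict with "mtx" (3x3 intrinsics, pixels), "R" (3x3) and "t" (3): a world point X has camera coordinates R X + t; the wrist camera has in their place "T_tool_cam" (4x4, takes a point from camera to tool coordinates, whose origin is the TCP and whose axes are the flange's). Camera axes: x right, y down, z forward; pixel columns grow to the right and rows downward; lengths in mm; the calibration is good to about 2 mm. The wrist camera is an equidistant fisheye: a pixel r from the principal point sees the ray r / f radians off the axis. A picture is of the moment at which its call begins: read the wrist's pose just before it. camera_params takes no time and is no camera call.
A pose or a line that the arm cannot do raises ctrl.MotionError and nothing moves.
- ctrl.finish_job(): hands the job in; it is judged then, once.
The state is a dict: "t": time; "q": joint angles; "qvel": joint speeds; "tau": joint torques, N m; "eef_pos": TCP position; "eef_rot": TCP orientation; "force": force on the tool from outside, world axes, zero at the start; "wrist_torque": the same for the moment, N m; "grip_width": finger opening in mm; "grasp_force": force on a finger pad.
Only numpy, scipy, OpenCV 4.12 (cv2) and the standard library are available. Lean on these libraries where they do the work, as an engineer would, in place of code of your own. Each camera call takes 0.05 s, during which the arm holds its last target. There are 200 camera calls.

## Working session

There is one attempt and no reset: what is moved stays moved. The work goes in short steps, each a Python script; the robot and the scene stay as the last script left them, time stands still between calls to the robot, and variables do not carry over. Pictures are saved under pics/ and viewed, at most 14 in all, crops included, and the job is handed in when it is done.

```bash
ls; mkdir -p pics
python3 - <<'E'
from plant import ctrl,sensors,optics
import numpy as np,cv2
for n in("scene","top","wrist"):
    p,d=optics.grab_frame(n); np.savez(f"pics/{n}0.npz",p=p,d=d)
    cv2.imwrite(f"pics/{n}0.png",p[:,:,::-1]); print(n,optics.camera_params(n),(d>0).mean())
print(ctrl.tcp_to_tips,sensors.read_state()["eef_rot"],sensors.read_state()["t"])
E
```

```text
pics
scene {'mtx': array([[436.06344465,   0.        , 316.19164294],
       [  0.        , 436.06344465, 242.61066076],
       [  0.        ,   0.        ,   1.        ]]), 'R': array([[-0.10370046,  0.99438348,  0.021159  ],
       [ 0.55083847,  0.07513204, -0.83122329],
       [-0.82814443, -0.07454305, -0.55553591]]), 't': array([  14.99714839, -238.87433591, 1722.72370695])} 0.99583984375
top {'mtx': array([[559.73516492,   0.        , 329.20138072],
       [  0.        , 559.73516492, 242.21525642],
       [  0.        ,   0.        ,   1.        ]]), 'R': array([[-9.28305000e-03, -9.99956849e-01,  3.53887996e-04],
       [-9.92228896e-01,  9.16739285e-03, -1.24087783e-01],
       [ 1.24079184e-01, -1.50305099e-03, -9.92271181e-01]]), 't': array([  38.11990911,  627.62589608, 1502.84394917])} 0.996123046875
wrist {'mtx': array([[371.64829954,   0.        , 317.34405028],
       [  0.        , 371.64829954, 237.68806517],
       [  0.        ,   0.        ,   1.        ]]), 'T_tool_cam': array([[-2.98577246e-04, -9.45651694e-01, -3.25181157e-01,
         8.42164066e+01],
       [ 9.99999642e-01, -2.48224200e-05, -8.46001590e-04,
        -1.04498968e+00],
       [ 7.91951053e-04, -3.25181293e-01,  9.45651363e-01,
        -1.17409616e+02],
       [ 0.00000000e+00,  0.00000000e+00,  0.00000000e+00,
         1.00000000e+00]])} 0.9960416666666667
25.0 [[-9.51484325e-01  3.07696218e-01 -7.85024763e-04]
 [ 3.07697116e-01  9.51483004e-01 -1.60546296e-03]
 [ 2.52942840e-04 -1.76912269e-03 -9.99998403e-01]] 0.15
```

View pics/scene0.png

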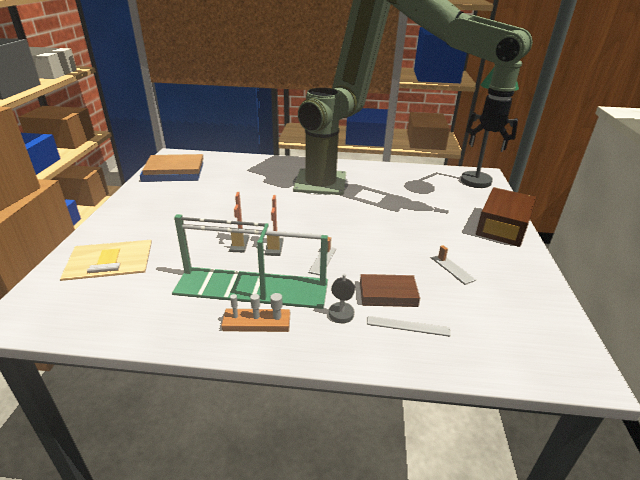

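View pics/top0.png

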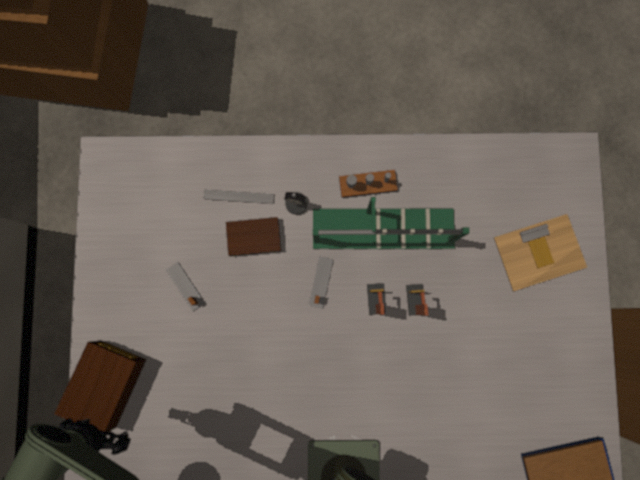

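The scene view shows two carriers (copper stems at about (237,220) and (274,225)), the rail stand around (255,260), blades at (325,258) and (455,265), and the block at (389,291). The top view shows the carriers at (380,300) and (421,300), blades at (185,287) and (320,282), the block at (253,237), and the rail from (313,230) to (465,230), with the open end on the left (+y).

```bash
cat > h.py <<'E'
from plant import ctrl,sensors,optics
import numpy as np,cv2
TOP={n:optics.camera_params(n) for n in("scene","top","wrist")}
def grab(n,tag):
    s=sensors.read_state(); p,d=optics.grab_frame(n)
    np.savez(f"pics/{tag}.npz",p=p,d=d,pos=s["eef_pos"],rot=s["eef_rot"],n=n)
    cv2.imwrite(f"pics/{tag}.png",p[:,:,::-1]); return load(tag)
def load(tag):
    z=np.load(f"pics/{tag}.npz"); n=str(z["n"]) if "n" in z else tag[:-1]
    c=TOP[n]; m=c["mtx"]; V={"p":z["p"],"d":z["d"],"n":n,"K":m}
    if n=="wrist":
        T=c["T_tool_cam"]; R=z["rot"]; V["A"]=R@T[:3,:3]; V["o"]=z["pos"]+R@T[:3,3]
    else: V["A"]=c["R"].T; V["o"]=-c["R"].T@c["t"]
    return V
def rays(V,uv):
    uv=np.atleast_2d(np.asarray(uv,float)); K=V["K"]
    x=(uv[:,0]-K[0,2])/K[0,0]; y=(uv[:,1]-K[1,2])/K[1,1]
    if V["n"]=="wrist":
        r=np.hypot(x,y)+1e-12; k=np.sin(r)/r; c=np.c_[x*k,y*k,np.cos(r)]
    else: c=np.c_[x,y,np.ones(len(x))]
    return c
def onplane(V,uv,z):
    w=rays(V,uv)@V["A"].T; return V["o"]+w*((z-V["o"][2])/w[:,2])[:,None]
def bydepth(V,uv):
    uv=np.atleast_2d(np.asarray(uv)); c=rays(V,uv); i=uv.astype(int)
    dz=V["d"][i[:,1],i[:,0]]; return V["o"]+(c*(dz/c[:,2])[:,None])@V["A"].T
def cloud(V):
    v,u=np.mgrid[:480,:640]; return bydepth(V,np.c_[u.ravel(),v.ravel()]).reshape(480,640,3)
def tri(Va,a,Vb,b):
    da,db=[(rays(V,u)@V["A"].T)[0] for V,u in((Va,a),(Vb,b))]
    s=np.linalg.lstsq(np.c_[da,-db],Vb["o"]-Va["o"],rcond=None)[0]
    P,Q=Va["o"]+s[0]*da,Vb["o"]+s[1]*db; return (P+Q)/2,np.linalg.norm(P-Q)
def down(yaw):  # tool z down, tool x at angle yaw in world
    c,s=np.cos(yaw),np.sin(yaw); return np.array([[c,s,0],[s,-c,0],[0,0,-1.]])
E
python3 - <<'E'
from h import *
V=load("top0")
for k,uv,z in[("carA",(380,300),100),("carB",(421,300),100),("bl1",(193,301),40),("bl1nose",(176,264),3),("bl2",(319,300),40),("bl2nose",(326,260),3),("block",(253,237),30),("rail",(384,230),10),("dial",(296,203),60)]:
    print(k,onplane(V,uv,z).round())
c=V["p"][255:325,295:450,::-1]
cv2.imwrite("pics/topcrop.png",cv2.resize(c,None,fx=5,fy=5,interpolation=cv2.INTER_CUBIC))
# view poses
for P,y in(((430,-60,330),np.pi),((430,200,330),np.pi),((430,-60,330),0),((430,80,330),np.pi),((380,-60,380),np.pi)):
    print(P,y,ctrl.solve_ik(P,down(y)))
E
```

```text
carA [[467. -99. 100.]]
carB [[ 466. -206.  100.]]
bl1 [[470. 404.  40.]]
bl1nose [[575. 463.   3.]]
bl2 [[470.  62.  40.]]
bl2nose [[582.  42.   3.]]
block [[646. 244.  30.]]
rail [[ 665. -122.   10.]]
dial [[735. 122.  60.]]
(430, -60, 330) 3.141592653589793 [-3.38509443e-01 -1.55687829e-01  1.76082297e+00 -4.44089210e-16
  1.53645752e+00 -1.90930577e+00]
(430, 200, 330) 3.141592653589793 [ 2.52571252e-01 -6.30867169e-02  1.67750048e+00 -4.44089210e-16
  1.52717889e+00 -1.31822507e+00]
(430, -60, 330) 0 [-3.38509443e-01 -1.55687829e-01  1.76082297e+00 -4.44089210e-16
  1.53645752e+00  1.23228688e+00]
(430, 80, 330) 3.141592653589793 [-1.44384986e-02 -1.48141088e-01  1.75432384e+00 -4.44089210e-16
  1.53540990e+00 -1.58523483e+00]
(380, -60, 380) 3.141592653589793 [-3.82586677e-01 -2.92614819e-01  1.77053316e+00 -4.44089210e-16
  1.66367432e+00 -1.95338300e+00]
```

View pics/topcrop.png

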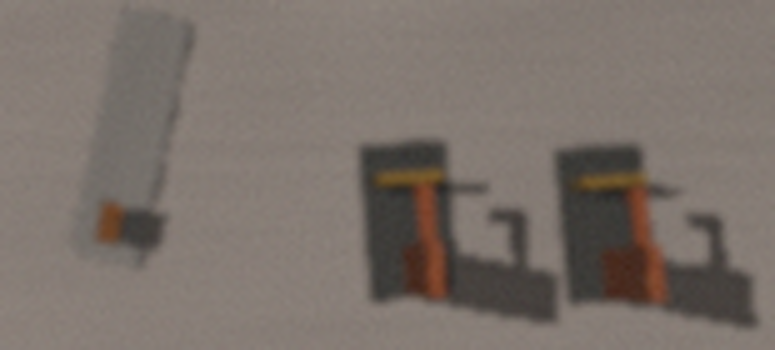

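The crop shows both carriers with the C opening away from the robot (+x, image up), turned only slightly. The brass plates are at crop (408,180) and (613,182). Blade 2 has its grip at (108,222) and its nose at (155,12). Next I take close wrist views from two places.

Run:
```python
from h import *
ctrl.move_ptp((420,200,330),down(np.pi)); V1=grab("wrist","w1")
ctrl.move_ptp((420,-110,330),down(np.pi)); V2=grab("wrist","w2")
for V in(V1,V2):
    C=cloud(V); z=C[...,2]; hsv=cv2.cvtColor(V["p"],cv2.COLOR_RGB2HSV)
    x,y=C[...,0],C[...,1]
    t=(x>400)&(x<560)&(y>-10)&(y<15); print("table z",np.percentile(z[t],[5,50,95]))
    g=(hsv[...,0]>60)&(hsv[...,0]<90)&(hsv[...,1]>100)&(abs(z-10)<8)&(x>400)
    if g.sum()>500:
        r=cv2.minAreaRect(C[g][:,:2].astype(np.float32)); print("base",r,np.median(z[g]),g.sum())
    b=(z>22)&(z<38)&(abs(x-646)<90)&(abs(y-244)<110)
    if b.sum()>500: print("block",cv2.minAreaRect(C[b][:,:2].astype(np.float32)),np.median(z[b]),b.sum())
    for k,cy in(("a",-99),("b",-206)):
        m=(abs(x-480)<70)&(abs(y-cy)<45)
        f=m&(abs(z-10)<4); s=m&(z>139)&(z<175)
        for nm,q in(("foot",f),("stem",s)):
            if q.sum()>20: print(k,nm,cv2.minAreaRect(C[q][:,:2].astype(np.float32)),np.median(z[q]),z[q].max(),q.sum())
print(sensors.read_state()["t"])
```

```text
table z [-1.3893154  -0.01164681  1.39027437]
base ((669.3271484375, -120.20317077636719), (396.6149597167969, 114.62285614013672), 89.53009796142578) 9.969369180587648 6291
block ((649.5196533203125, 243.06507873535156), (97.75513458251953, 146.8341522216797), 5.074914932250977) 29.618697053717597 5867
a foot ((472.8341369628906, -97.01791381835938), (87.09241485595703, 48.22810745239258), 3.5972166061401367) 9.955447749911428 13.956929106315215 1140
a stem ((444.7603759765625, -98.11813354492188), (30.218711853027344, 10.370426177978516), 4.587510108947754) 153.14071724253006 161.75273234214689 487
b foot ((469.8888854980469, -206.07574462890625), (86.75408172607422, 46.802459716796875), 4.059178829193115) 9.945219644412532 13.987844293487285 411
table z [-1.7048603  -0.30261783  1.03710513]
base ((669.4573364257812, -127.7667236328125), (383.5244140625, 115.24624633789062), 89.60700988769531) 9.722302173347316 10899
block ((649.8968505859375, 242.65255737304688), (97.54780578613281, 147.95143127441406), 4.88074254989624) 29.421345537333224 3690
a foot ((472.79180908203125, -97.9593505859375), (86.55712890625, 45.568702697753906), 3.1117260456085205) 9.752388523150842 13.92437302230195 1575
a stem ((444.7699279785156, -98.88212585449219), (30.340328216552734, 8.039630889892578), 3.4117319583892822) 159.5915699606682 162.21005307131173 375
b foot ((470.1575012207031, -207.0801239013672), (86.42413330078125, 46.4925422668457), 3.8578429222106934) 9.885590117531507 13.986188040585262 1364
b stem ((441.7525634765625, -208.70741271972656), (30.03145408630371, 8.759703636169434), 3.369537115097046) 158.48822298149554 161.41597698614743 577
3.0167
```

View pics/w1.png

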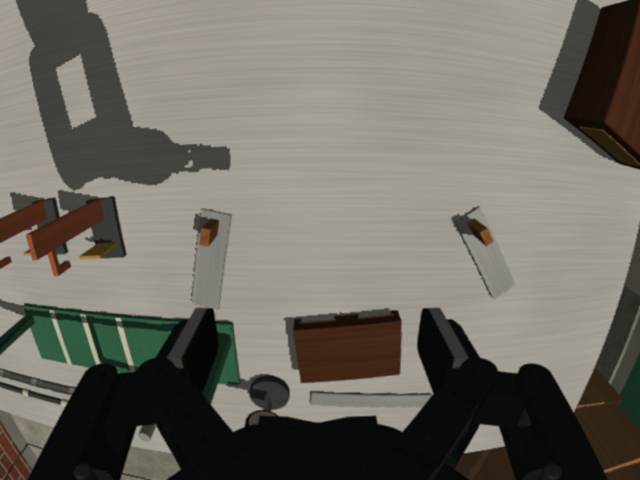

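View pics/w2.png

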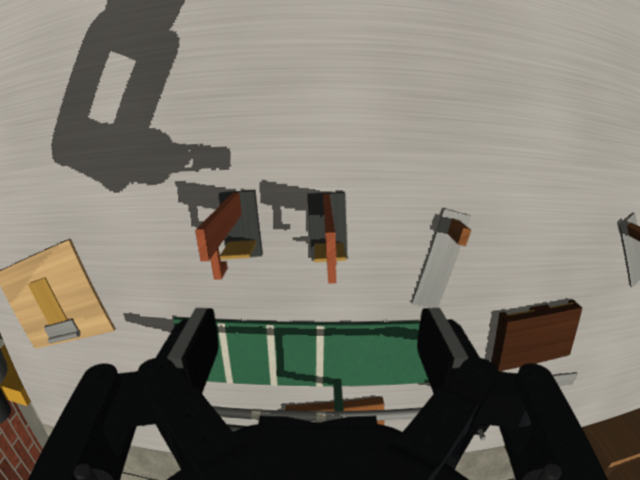

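w1 shows blade 1's grip at (481,232) with its nose near (497,293), blade 2's grip at (208,232), the block top at (348,348), and the carriers at far left. w2 shows the carriers' stems at (222,225) and (329,235) and the base with three white bands at (225,355), (272,355) and (321,355). Measured heights of 10, 30 and 160 mm match the text. Next is one view for the rail axis and the marks.

Run:
```python
from h import *
ctrl.move_ptp((560,-120,390),down(np.pi)); V=grab("wrist","w3")
C=cloud(V); x,y,z=C[...,0],C[...,1],C[...,2]; hsv=cv2.cvtColor(V["p"],cv2.COLOR_RGB2HSV)
g=(hsv[...,0]>60)&(hsv[...,0]<90)&(hsv[...,1]>100)&(abs(z-10)<4)
print("base",cv2.minAreaRect(C[g][:,:2].astype(np.float32)),g.sum())
near=(abs(x-640)<60)&(abs(y+120)<230)
for lo,hi,n in((162,168,"rail"),(183,189,"keeper"),(190,400,"high")):
    q=near&(z>lo)&(z<hi); P=C[q]; print(n,q.sum())
    if q.sum()>30:
        for a in range(-340,110,40):
            k=P[abs(P[:,1]-a)<20]
            if len(k): print(a,len(k),np.percentile(k[:,0],[2,50,98]).round(1),np.median(k[:,2]).round(1))
w=near&(hsv[...,1]<40)&(hsv[...,2]>150)&(z>4)&(z<16)
h=np.histogram(y[w],np.arange(-330,100,10)); print([(int(b),int(a)) for a,b in zip(*h) if a])
for c in(-245,-175,-105):
    k=C[w&(abs(y-c)<12)]; print("mark",np.median(k,0),len(k))
```

```text
base ((669.1637573242188, -121.85360717773438), (395.493896484375, 112.89302062988281), 89.47661590576172) 13105
rail 3221
-300 205 [628.7 634.5 641.6] 164.8
-260 317 [631.1 635.3 641.4] 165.1
-220 334 [631.6 635.6 641.1] 164.9
-180 377 [631.7 635.9 642.4] 165.1
-140 398 [631.6 636.2 642.4] 164.6
-100 369 [632.1 636.4 642. ] 165.0
-60 362 [632.8 636.9 642.3] 164.9
-20 356 [633.2 637.6 644. ] 164.7
20 321 [633.6 637.9 643.8] 164.7
60 182 [632.7 638.1 646.1] 164.5
keeper 2202
-300 210 [628.  634.6 644.1] 186.4
-260 275 [632.3 635.4 640.3] 186.2
-220 294 [633.1 635.9 640.4] 186.1
-180 301 [633.2 636.2 640.6] 186.2
-140 337 [633.5 636.6 641.4] 186.0
-100 551 [633.8 639.5 696.8] 186.4
-60 234 [635.2 664.8 698. ] 186.6
high 77
-300 77 [627.9 635.2 643.7] 190.4
[(-260, 60), (-250, 259), (-190, 60), (-180, 268), (-120, 77), (-110, 252), (20, 21), (30, 26), (40, 42), (50, 39), (60, 3), (70, 2)]
mark [ 659.69198228 -246.83101108   10.47290088] 319
mark [ 661.23878405 -176.90586563   10.39498958] 328
mark [ 661.24318153 -107.26021858   10.32823023] 329
```

View pics/w3.png

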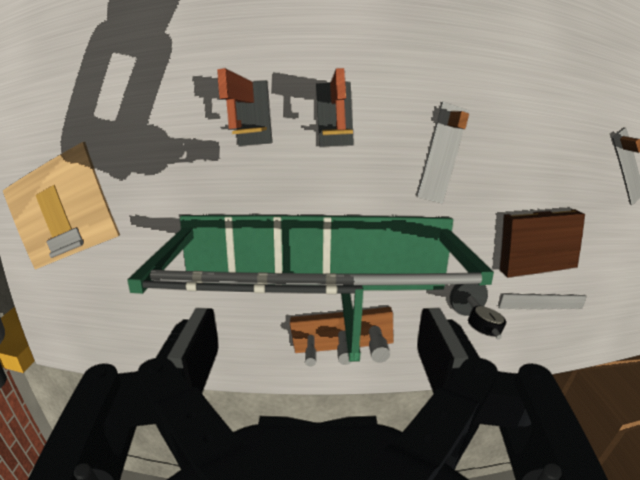

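w3 shows the rail at rows 273–290 from x=135 to 490, the bands at (229,245), (278,245) and (326,245), and the keeper arm going back at (356,320). The fitted rail origin is (636.7, -121.8), yaw -0.5°, with the rail top at z 165 and the keeper top at z 186, which matches the text. Next I hook carrier A.

```bash
cat > car.py <<'E'
from h import *
RO=np.array([636.7,-121.8]); RY=-0.0093
def r2(a): return np.array([[np.cos(a),-np.sin(a)],[np.sin(a),np.cos(a)]])
def tool(org,yaw,z): # TCP pose gripping the stem of a carrier at org,yaw, foot height z
    return np.r_[np.asarray(org)+r2(yaw)@[-26,0],z+136],down(np.pi+yaw)
def onrail(x,y,z): return tool(RO+r2(RY)@[x,y],RY,z)
def st(m):
    s=sensors.read_state(); print(m,round(s["t"],1),s["eef_pos"].round(1),"F",s["force"].round(1),"w",round(s["grip_width"],1),"gf",round(s["grasp_force"],1))
def pick(org,yaw):
    ctrl.gripper_to(60,50)
    p,R=tool(org,yaw,110); ctrl.move_ptp(p,R)
    p,R=tool(org,yaw,0); ctrl.move_l(p,R,120); ctrl.gripper_to(0,50); st("grip")
    p,R=tool(org,yaw,73); ctrl.move_l(p,R,80); st("lift")
    p,R=onrail(-100,105,73); ctrl.move_l(p,R,120)
    grab("wrist","pre"+str(int(org[1])))
def hook(mark):
    p,R=onrail(0,105,73); ctrl.move_l(p,R,80); st("over")
    p,R=onrail(0,105,43); ctrl.move_l(p,R,50,threshold=6); st("down")
    p,R=onrail(0,mark,43); hit=ctrl.move_l(p,R,70,threshold=8); st("slid %s"%hit); return hit
def release(mark):
    p,R=onrail(0,mark,38); print("touch",ctrl.move_l(p,R,15,threshold=2.5)); st("low")
E
python3 - <<'E'
from car import *
pick((470,-97.6),0.059)
E
```

```text
grip 6.5 [444.1 -99.  136.3] F [-1.   1.1  2.9] w 7.6 gf 49.9
lift 7.5 [443.5 -98.9 208.3] F [-1.   0.5 -2.4] w 7.5 gf 49.3
```

```bash
cat >> car.py <<'E'
def chk(tag,x,y,zf):
    V=load(tag); C=cloud(V); e=RO+r2(RY)@[x,y]
    m=(abs(C[...,2]-zf-10)<4)&(abs(C[...,0]-e[0])<75)&(abs(C[...,1]-e[1])<45)
    P=C[m]
    if len(P): print("foot",len(P),"extents rel",(np.percentile(P,1,axis=0)-np.r_[e,0]).round(1),(np.percentile(P,99,axis=0)-np.r_[e,0]).round(1),cv2.minAreaRect(P[:,:2].astype(np.float32)))
E
python3 - <<'E'
from car import *
chk("pre-97",-100,105,73); st("")
E
```

```text
foot 3928 extents rel [-41.3 -23.9  80.2] [23.1 21.6 83.8] ((530.0214233398438, -16.941160202026367), (46.20808029174805, 68.15833282470703), 89.23429107666016)
 8.6 [511.2 -16.1 208.8] F [ 0.6 -0.1 -2.6] w 7.6 gf 49.1
```

View pics/pre-97.png

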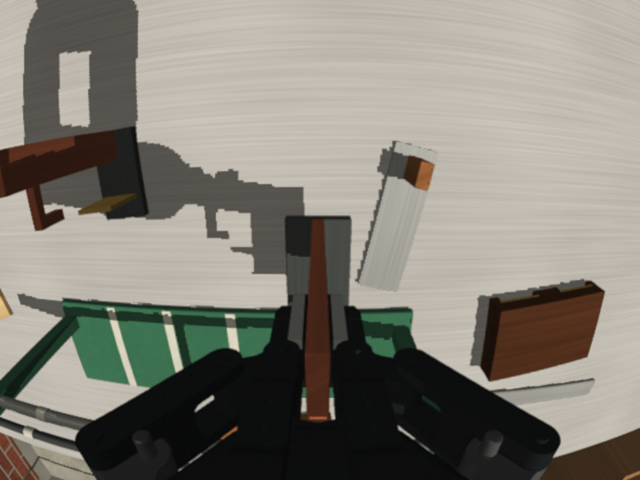

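The picture shows carrier A held upright by its stem at (318,320). Its foot is square to the rail at (318,255) and measures within 1 mm of where it should be. I carry on to hook it and slide it to mark 1.

Run:
```python
from car import *
hit=hook(-125)
if not hit: release(-125)
```

```text
over 10.0 [611.2 -16.5 208.9] F [ 1.3 -0.1 -2.8] w 7.3 gf 49.1
down 10.8 [611.8 -16.6 179. ] F [ 1.1  0.6 -3. ] w 7.3 gf 49.1
slid False 14.2 [ 609.6 -246.4  179. ] F [ 0.3 -0.  -2.4] w 7.3 gf 49.1
touch True
low 14.5 [ 609.8 -246.6  176. ] F [-0.4 -0.   5.1] w 7.6 gf 50.3
```

```bash
cat >> car.py <<'E'
def letgo(mark):
    ctrl.gripper_to(16,20); ctrl.gripper_to(30,20); st("open")
    p=sensors.read_state()["eef_pos"]; ctrl.move_l(p+[0,0,75],None,100)
    p,R=onrail(-26,mark,150); ctrl.move_l(p+[-60,0,0],None,150)
E
python3 - <<'E'
from car import *
letgo(-125)
p=(520,-120,390); ctrl.move_ptp(p,down(np.pi))
for i in range(3):
    V=grab("wrist","h%d"%i); C=cloud(V)
    for nm,z0,hx in(("foot",50,(585,700)),("stem",200,(590,640))):
        m=(abs(C[...,2]-z0)<5)&(C[...,0]>hx[0])&(C[...,0]<hx[1])&(abs(C[...,1]+247)<40); P=C[m]
        print(nm,len(P),P.min(0).round(1),P.max(0).round(1),P.mean(0).round(1))
    ctrl.hold(.4)
st("")
E
```

```text
open 15.0 [ 608.3 -245.8  173.5] F [-0.1 -1.4 -0.1] w 29.9 gf 0.0
foot 1107 [ 596.2 -271.8   45. ] [ 683.2 -224.2   54.8] [ 632.8 -240.6   49.6]
stem 240 [ 594.4 -252.3  195. ] [ 623.5 -243.   200.7] [ 608.4 -247.1  198.7]
foot 1109 [ 596.4 -270.6   45.1] [ 683.3 -224.4   55. ] [ 632.8 -240.7   49.7]
stem 238 [ 594.2 -252.4  195.1] [ 623.9 -243.   201.3] [ 608.3 -247.1  198.7]
foot 1093 [ 596.4 -271.7   45.1] [ 682.6 -224.5   55. ] [ 632.6 -240.7   49.6]
stem 244 [ 594.7 -252.2  195.1] [ 623.8 -242.9  200.5] [ 608.3 -247.1  198.7]
 18.7 [ 520. -120.  390.] F [ 0.5 -0.1 -1.3] w 30.2 gf 0.0
```

View pics/h2.png

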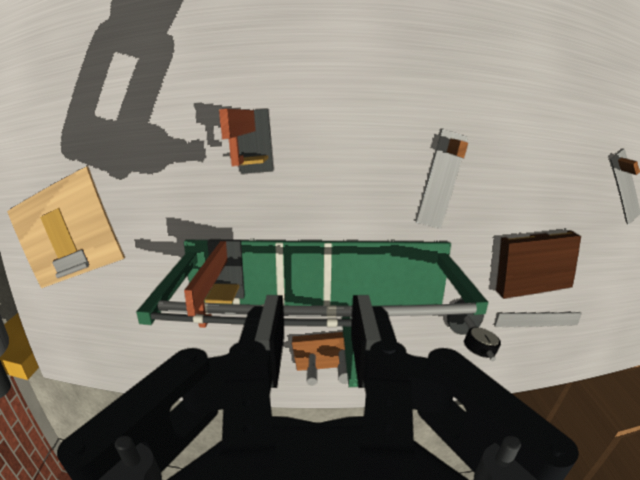

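Carrier A hangs still on mark 1: stem at (208,280) in the picture, foot at z 50, centred to about 0.5 mm. Next is carrier B.

Run:
```python
from car import *
pick((467.1,-207.1),0.062); chk("pre-207",-100,105,73)
```

```text
grip 21.5 [ 441.3 -208.7  136.4] F [-0.8  0.8  1.7] w 7.3 gf 49.8
lift 22.6 [ 440.7 -208.4  208.3] F [ 1.  -1.1 -1.9] w 7.5 gf 49.2
foot 3926 extents rel [-40.7 -24.   80.6] [23.4 21.4 84. ] ((530.490966796875, -17.173295974731445), (46.44172668457031, 68.02326202392578), 89.29415893554688)
```

Run:
```python
from car import *
hit=hook(15)
if not hit:
    release(15); letgo(15)
    ctrl.move_ptp((520,-60,390),down(np.pi))
    for i in range(3):
        V=grab("wrist","k%d"%i); C=cloud(V)
        for cy in(-247,-107):
          for nm,z0,hx in(("foot",50,(585,700)),("stem",198,(590,628))):
            m=(abs(C[...,2]-z0)<4)&(C[...,0]>hx[0])&(C[...,0]<hx[1])&(abs(C[...,1]-cy)<40); P=C[m]
            if len(P): print(cy,nm,len(P),P.min(0).round(1),P.max(0).round(1),P.mean(0).round(1))
        ctrl.hold(.4)
    # blades: by mask
    ctrl.move_ptp((430,230,330),down(np.pi)); grab("wrist","b1")
    st("")
```

```text
over 25.9 [611.3 -16.5 208.9] F [-0.4  0.9 -2.7] w 7.4 gf 49.2
down 26.6 [611.8 -16.6 179. ] F [ 0.9  0.4 -2.8] w 7.6 gf 49.2
slid False 28.1 [ 610.8 -106.   179. ] F [-0.2 -0.4 -1.5] w 7.5 gf 49.2
touch True
low 28.4 [ 611.2 -106.3  176.1] F [ 0.  -0.5  5. ] w 7.6 gf 50.2
open 28.9 [ 609.8 -106.1  174. ] F [ 0.5  0.6 -0.2] w 29.8 gf 0.0
-247 foot 1057 [ 596.6 -271.9   46.1] [ 682.3 -223.7   53.8] [ 635.  -241.1   49.7]
-247 stem 236 [ 593.8 -252.4  194. ] [ 623.3 -242.5  201. ] [ 608.3 -246.7  198.5]
-107 foot 1089 [ 597.2 -131.1   46.6] [683.2 -85.1  53.7] [ 628.6 -103.4   49.6]
-107 stem 45 [ 595.7 -110.6  194.8] [ 604.4 -103.6  200.5] [ 597.8 -107.3  198.1]
-247 foot 1069 [ 596.7 -271.7   46. ] [ 682.6 -224.2   53.9] [ 634.8 -241.1   49.7]
-247 stem 243 [ 594.  -252.2  194.1] [ 624.2 -242.8  200.8] [ 608.4 -246.7  198.3]
-107 foot 1066 [ 597.4 -131.3   46. ] [684.3 -85.4  53.9] [ 628.7 -104.    49.5]
-107 stem 26 [ 596.1 -110.9  194.3] [ 601.6 -103.9  200.2] [ 597.4 -108.3  197.3]
-247 foot 1062 [ 596.5 -271.6   46.1] [ 682.4 -224.2   53.9] [ 634.7 -241.2   49.7]
-247 stem 244 [ 594.  -252.2  194. ] [ 624.2 -242.6  200.8] [ 608.6 -246.8  198.3]
-107 foot 1074 [ 597.2 -131.3   46.3] [684.1 -85.3  54. ] [ 628.3 -103.8   49.6]
-107 stem 37 [ 596.1 -110.7  194. ] [ 603.1 -103.7  200.8] [ 597.4 -107.8  197.5]
 33.7 [430.9 229.2 330.4] F [ 0.4 -0.3  0.2] w 30.0 gf 0.0
```

View pics/b1.png

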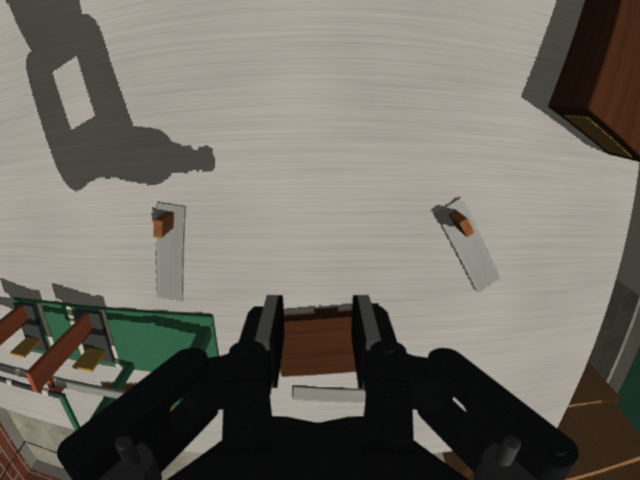

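Both carriers hang still on marks 1 and 3. In b1, blade 2's grip is at (163,223) with its nose at (170,298), blade 1's grip is at (462,222) with its nose at (485,285), and the block is at (318,340). Now I measure the blades numerically.

```bash
cat > bl.py <<'E'
from car import *
def blade(tag,cx,cy,verbose=1):
    V=load(tag); C=cloud(V); n=(abs(C[...,0]-cx)<210)&(abs(C[...,1]-cy)<95)
    z=cv2.medianBlur(C[...,2].astype(np.float32),5)
    g=n&(C[...,2]>42)&(C[...,2]<55)
    Pg=C[g][:,:2].astype(np.float32); rg=cv2.minAreaRect(Pg); gc=np.array(rg[0])
    m=(n&(z>2.7)&(z<8)).astype(np.uint8); m=cv2.morphologyEx(m,cv2.MORPH_OPEN,np.ones((3,3)))
    k,l,s,c=cv2.connectedComponentsWithStats(m)
    best=max(range(1,k),key=lambda i:s[i,4]); P=C[(l==best)][:,:2].astype(np.float32)
    r=cv2.minAreaRect(P); c0=np.array(r[0]); box=cv2.boxPoints(r)
    e=[box[1]-box[0],box[2]-box[1]]; d=max(e,key=np.linalg.norm); d=d/np.linalg.norm(d)
    if d@(c0-gc)<0: d=-d
    yaw=np.arctan2(d[1],d[0])
    # robust grip centre from mid-extent along blade axes
    Q=(Pg-c0)@np.c_[d,[-d[1],d[0]]]; lo,hi=np.percentile(Q,[3,97],axis=0); mid=(lo+hi)/2
    gc=c0+np.c_[d,[-d[1],d[0]]]@mid
    if verbose: print("plate",c0.round(1),np.round(r[1],1),"z",np.median(z[l==best]).round(1),"yaw",np.degrees(yaw).round(2),"| grip",gc.round(1),(hi-lo).round(1),"ztop",np.percentile(C[g][:,2],90).round(1),"| grip in plate (-50,0):",mid.round(1),"n",len(P),len(Pg))
    return gc,c0,yaw
E
python3 - <<'E'
from bl import *
for t in("w1","b1"):
    blade(t,520,55); blade(t,520,430)
V=load("b1"); C=cloud(V); 
for t in("w1","w2","w3"):
    V=load(t);C=cloud(V);b=(C[...,2]>27.5)&(C[...,2]<33)&(abs(C[...,0]-646)<80)&(abs(C[...,1]-244)<100)
    b=cv2.morphologyEx(b.astype(np.uint8),cv2.MORPH_OPEN,np.ones((3,3)))>0
    print("block",cv2.minAreaRect(C[b][:,:2].astype(np.float32)))
E
```

```text
plate [523.7  54.9] [ 40.6 147.7] z 4.8 yaw 168.07 | grip [552.4  68.8] [177.1  47.3] ztop 49.4 | grip in plate (-50,0): [-25.2 -19.6] n 2368 250
plate [514.  436.1] [145.   42.3] z 4.5 yaw 34.1 | grip [471.  405.7] [20.8 11.7] ztop 47.7 | grip in plate (-50,0): [-52.7  -1. ] n 2005 166
plate [522.7  26.1] [ 42.8 142.8] z 4.8 yaw 169.97 | grip [552.   52.5] [171.2  74.1] ztop 51.1 | grip in plate (-50,0): [-24.2 -31. ] n 2194 268
plate [512.8 434.3] [140.7  41.1] z 4.6 yaw 34.22 | grip [471.2 405.7] [20.7 11.3] ztop 47.6 | grip in plate (-50,0): [-50.5  -0.3] n 2198 173
block ((649.2171020507812, 243.27767944335938), (97.08566284179688, 147.07212829589844), 4.8708086013793945)
block ((648.9683837890625, 242.5712127685547), (96.04312896728516, 147.5594482421875), 4.721075534820557)
block ((649.5249633789062, 243.34022521972656), (96.25074768066406, 146.98162841796875), 4.926765441894531)
```

Blade 2 has been knocked about 3 cm since the first view, so I'll re-measure it later. Blade 1 agrees in both views. I pick it now, with the camera on the nose side, and check it in hand in front of slot 2.

```bash
cat >> bl.py <<'E'
BO=np.array([649.2,243.1]); BY=np.radians(4.85)
def bpose(x,y,z): # TCP for blade origin at block-frame x,y, lifted z
    return np.r_[BO+r2(BY)@[x,y],z+36],down(BY)
def pickb(gc,yaw,slot,tag):
    ctrl.gripper_to(45,50)
    ctrl.move_ptp(np.r_[gc,160],down(yaw)); ctrl.move_l(np.r_[gc,36],down(yaw),120); ctrl.gripper_to(0,50); st("grip")
    ctrl.move_l(np.r_[gc,76],down(yaw),100)
    p,R=bpose(-190,slot,40); ctrl.move_ptp(p,R); 
    p,R=bpose(-190,slot,20); ctrl.move_l(p,R,100); st("pre"); V=grab("wrist",tag)
    return V
E
python3 - <<'E'
from bl import *
gc,c0,yaw=blade("b1",520,430)
gc=(gc+c0-50*np.r_[np.cos(yaw),np.sin(yaw)])/2; print(gc)
pickb(gc,yaw,40,"in1")
E
```

```text
plate [512.8 434.3] [140.7  41.1] z 4.6 yaw 34.22 | grip [471.2 405.7] [20.7 11.3] ztop 47.6 | grip in plate (-50,0): [-50.5  -0.3] n 2198 173
[471.35344358 405.92576706]
grip 38.0 [471.9 406.4  37. ] F [-0.4 -0.7  3.6] w 11.3 gf 49.5
pre 39.5 [455.8 267.5  55.1] F [-0.6  0.  -1.7] w 11.5 gf 48.8
```

View pics/in1.png

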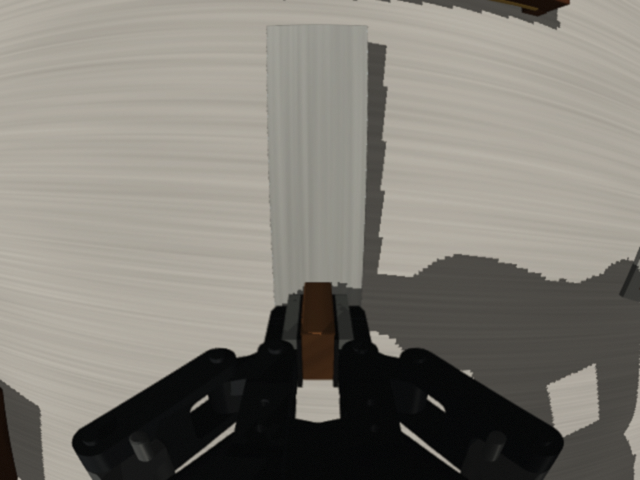

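The picture shows blade 1 held straight. Its nose edge spans (267..367, 25), centred on the camera axis, and the block's right front corner is just in view at (568,8).

```bash
cat >> bl.py <<'E'
def inhand(tag,slot,dz=20):
    C=cloud(load(tag)); Q=(C[...,:2]-BO)@r2(BY); z=C[...,2]
    m=(abs(z-dz-5)<3)&(Q[...,0]>-165)&(Q[...,0]<-60)&(abs(Q[...,1]-slot)<30); P=Q[m]
    print("z",np.median(z[m]).round(1),"nose x",np.percentile(P[:,0],99).round(1))
    for a in(-150,-125,-100,-80):
        k=P[abs(P[:,0]-a)<6][:,1]; print(a,np.percentile(k,[1,99]).round(1),(np.percentile(k,[1,99]).mean()-slot).round(2))
    m=(z>27.5)&(z<33)&(Q[...,0]>-70)&(abs(Q[...,1])<90)
    if m.sum()>20: print("block front/side",np.percentile(Q[m],[1,99],axis=0).round(1),m.sum())
E
python3 - <<'E'
from bl import *
inhand("in1",40)
E
```

```text
z 22.8 nose x -71.4
-150 [20.3 59.2] -0.22
-125 [20.5 59.4] -0.02
-100 [20.5 59.4] -0.04
-80 [20.6 59.6] 0.12
block front/side [[-47.2 -72.8]
 [-44.7 -62.6]] 62
```

```bash
cat >> bl.py <<'E'
def insert(slot):
    p,R=bpose(-190,slot,-2); print("floor",ctrl.move_l(p,R,30,threshold=3)); st("down")
    z=sensors.read_state()["eef_pos"][2]+1.2
    p,R=bpose(-150,slot,0); p[2]=z; print(ctrl.move_l(p,R,40,threshold=12)); st("mouth")
    p,R=bpose(-92,slot,0); p[2]=z; print(ctrl.move_l(p,R,50,threshold=15)); st("near")
    p,R=bpose(-80,slot,0); p[2]=z; print(ctrl.move_l(p,R,12,threshold=8)); st("end")
    s=sensors.read_state()["eef_pos"]; print("blade x,y in block",((s[:2]-BO)@r2(BY)).round(1))
E
python3 - <<'E'
from bl import *
insert(40)
E
```

```text
floor True
down 40.1 [456.4 266.8  37. ] F [-0.2 -0.5  3.4] w 11.6 gf 49.6
True
mouth 40.4 [456.5 266.9  37. ] F [-1.6 -0.6  3.5] w 11.4 gf 49.8
False
near 42.6 [553.9 275.2  38.1] F [-0.3  0.5 -2.2] w 11.5 gf 49.0
True
end 43.5 [563.1 275.7  37. ] F [0.  0.5 4.4] w 11.5 gf 49.7
blade x,y in block [-83.   39.8]
```

```bash
cat >> bl.py <<'E'
def push(F=15,d=6):
    s=sensors.read_state(); p=s["eef_pos"]+np.r_[r2(BY)@[d,0],0.3]
    print(ctrl.move_l(p,None,8,threshold=F)); st("push")
    s=sensors.read_state()["eef_pos"]; print("blade x,y in block",((s[:2]-BO)@r2(BY)).round(1))
E
python3 - <<'E'
from bl import *
push(); push(20)
E
```

```text
True
push 44.3 [563.4 275.8  37. ] F [-1.4 -0.4  4.1] w 11.4 gf 49.9
blade x,y in block [-82.7  39.8]
False
push 45.2 [563.6 275.8  36.9] F [-14.8  -1.8  14. ] w 11.4 gf 51.7
blade x,y in block [-82.5  39.8]
```

Blade 1 is home: commanding 6 mm more moved it only 0.2 mm. I release it and look at blade 2 from close by.

Run:
```python
from bl import *
p=sensors.read_state()["eef_pos"]; ctrl.move_l(p,None,10); ctrl.gripper_to(35,20); st("open")
ctrl.move_l(p+[0,0,110],None,150)
ctrl.move_ptp((440,60,300),down(np.pi)); grab("wrist","b2"); 
C=cloud(load("b2")); 
def f(tag):
    blade(tag,490,40)
import bl
src=blade("b2",410,40)
ctrl.move_ptp((400,20,260),down(np.pi)); grab("wrist","b3"); blade("b3",410,40)
C=cloud(load("b2"));Q=(C[...,:2]-BO)@r2(BY);m=(C[...,2]>40)&(C[...,2]<52)&(abs(Q[...,0]+83)<25)&(abs(Q[...,1]-40)<25); print("grip1 top",np.percentile(Q[m],[2,98],axis=0).round(1),m.sum())
m=(abs(C[...,2]-30)<2.5)&(abs(Q[...,0])<70)&(abs(Q[...,1])<90); print("block",cv2.minAreaRect(C[m][:,:2].astype(np.float32)))
st("")
```

```text
open 46.3 [563.5 275.7  36.4] F [ 0.5 -0.3 -0.4] w 34.8 gf 0.0
plate [476.1  36.8] [ 41.1 243.2] z 4.8 yaw -9.5 | grip [473.3  36.7] [21. 11.] ztop 47.6 | grip in plate (-50,0): [-2.7 -0.5] n 3204 237
plate [456.3  34.3] [ 49.5 277.2] z 4.9 yaw 175.42 | grip [473.7  37. ] [21.  11.5] ztop 47.7 | grip in plate (-50,0): [-17.1  -4.1] n 3286 269
grip1 top [[-91.6  33.9]
 [-70.8  45.5]] 181
block ((650.0858154296875, 245.55307006835938), (96.07906341552734, 147.0413360595703), 4.716436386108398)
 50.6 [400.5  20.  260.4] F [ 1.  -0.1  0.1] w 35.0 gf 0.0
```

View pics/b2.png

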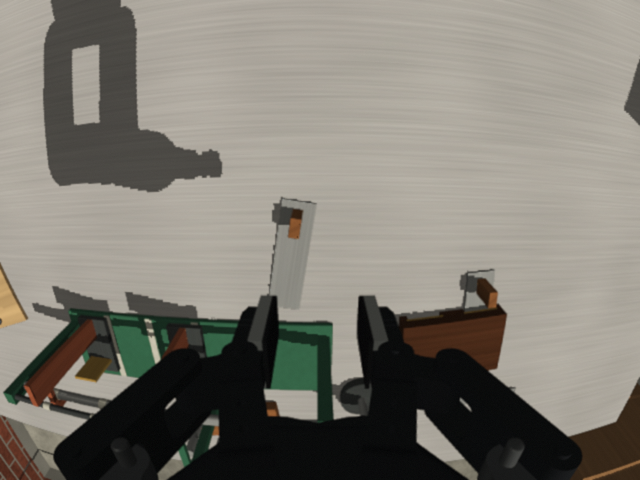

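The picture shows blade 1 in the right-hand slot (grip at (487,292)) and blade 2 with its grip at (294,223) and nose at (283,305). The plate mask took in something extra near the robot base, so I narrow the window.

```bash
sed -i 's/<210)/<90)/; s/<95)/<75)/' bl.py
python3 - <<'E'
from bl import *
for t in("b2","b3"): gc,c0,yaw=blade(t,525,30)
E
```

```text
plate [523.5  26.2] [ 41.1 143.8] z 4.7 yaw -9.52 | grip [471.7  34.5] [21. 11.] ztop 47.6 | grip in plate (-50,0): [-52.4  -0.5] n 3179 237
plate [522.   26.4] [ 40.9 140.7] z 4.7 yaw -9.55 | grip [472.2  34.7] [21.1 11.3] ztop 47.5 | grip in plate (-50,0): [-50.5   0. ] n 3260 268
```

Run:
```python
from bl import *
gc,c0,yaw=blade("b3",525,30,0)
gc=(gc+c0-50*np.r_[np.cos(yaw),np.sin(yaw)])/2
pickb(gc,yaw,-40,"in2"); inhand("in2",-40)
```

```text
grip 55.2 [473.2  34.7  36.8] F [0.2 1.  4.2] w 11.2 gf 49.9
pre 56.8 [462.6 186.   55.1] F [-0.3  0.2 -1.6] w 11.4 gf 49.1
z 22.8 nose x -71.3
-150 [-59.6 -20.7] -0.14
-125 [-59.5 -20.3] 0.06
-100 [-59.5 -20.5] 0.02
-80 [-59.4 -20.5] 0.01
block front/side [[-46.6  59.8]
 [-42.9  74.8]] 127
```

Run:
```python
from bl import *
insert(-40); push(); push(20)
```

```text
floor True
down 57.4 [463.2 187.2  36.8] F [-0.2  0.8  4.3] w 11.6 gf 49.9
True
mouth 57.8 [463.2 187.2  36.8] F [-2.1  0.2  3.6] w 11.3 gf 49.9
True
near 58.2 [463.5 187.3  36.8] F [-1.5 -0.6  4. ] w 11.4 gf 50.2
True
end 59.5 [463.6 187.3  36.8] F [-1.9 -0.9  3.8] w 11.6 gf 50.2
blade x,y in block [-189.7  -39.9]
False
push 60.3 [467.4 187.7  36.7] F [-6.4 -0.5  8. ] w 11.2 gf 50.7
blade x,y in block [-185.9  -39.8]
False
push 61.0 [471.2 188.1  36.7] F [-7.3 -0.4  7.4] w 11.7 gf 50.8
blade x,y in block [-182.   -39.8]
```

The blade was still pressed on the counter, so friction tripped the threshold. I lift it slightly first and repeat.

Run:
```python
from bl import *
p=sensors.read_state()["eef_pos"]; ctrl.move_l(p+[0,0,2.4],None,10); st("up")
z=p[2]+2.4
for x in(-150,-92):
    q,R=bpose(x,-40,0); q[2]=z; print(ctrl.move_l(q,R,50,threshold=15)); st(x)
```

```text
up 61.4 [470.9 187.9  38.6] F [ 0.1  0.  -1.3] w 11.7 gf 49.3
False
-150 62.2 [503.1 190.5  39.1] F [ 0.6 -0.1 -0.8] w 11.6 gf 49.2
False
-92 63.5 [560.6 195.5  39.1] F [-0.6  0.1 -1.8] w 11.4 gf 49.2
```

Run:
```python
from bl import *
push(20,12); push(20)
p=sensors.read_state()["eef_pos"]; ctrl.move_l(p,None,10); ctrl.gripper_to(35,20); st("open")
ctrl.move_l(p+[0,0,110],None,150)
ctrl.move_ptp((440,60,330),down(np.pi)); V=grab("wrist","f1")
C=cloud(V);Q=(C[...,:2]-BO)@r2(BY)
for s in(-40,40):
    m=(C[...,2]>40)&(C[...,2]<52)&(abs(Q[...,0]+83)<25)&(abs(Q[...,1]-s)<25); print("grip top",s,np.percentile(Q[m],[2,98],axis=0).round(1),m.sum())
for cy in(-247,-107):
    m=(abs(C[...,2]-50)<4)&(C[...,0]>585)&(C[...,0]<700)&(abs(C[...,1]-cy)<40); P=C[m]; print("foot",P.min(0).round(1),P.max(0).round(1))
ctrl.move_ptp((380,60,380),down(np.pi)); grab("scene","f2"); st("")
c=load("f2")["p"][180:350,150:470,::-1]; cv2.imwrite("pics/f2c.png",cv2.resize(c,None,fx=2.5,fy=2.5,interpolation=cv2.INTER_CUBIC))
```

```text
False
push 65.1 [571.2 196.3  39.2] F [-4.8 -1.3  2. ] w 11.5 gf 49.6
blade x,y in block [-81.6 -40. ]
False
push 65.9 [571.6 196.3  38. ] F [-14.3  -1.8   6.1] w 11.7 gf 50.4
blade x,y in block [-81.3 -40.1]
open 66.9 [572.9 196.5  38.9] F [ 0.3 -0.3 -0.6] w 34.9 gf 0.0
grip top -40 [[-91.8 -45.2]
 [-70.2 -33.5]] 180
grip top 40 [[-92.   34.1]
 [-70.9  46.5]] 161
foot [ 598.2 -268.8   46. ] [ 684.9 -221.5   54. ]
foot [ 599.1 -128.3   46. ] [665.1 -81.1  53.9]
 71.1 [380.1  60.  379.9] F [-0.2  0.2 -0.1] w 34.8 gf 0.0
```

View pics/f2c.png

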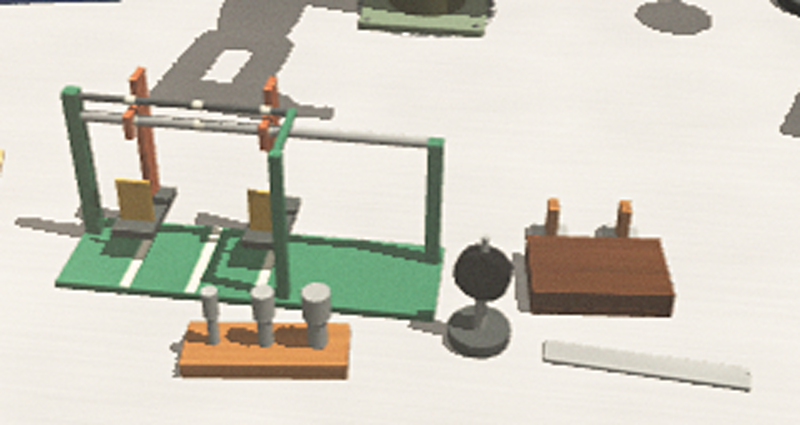

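View pics/f1.png

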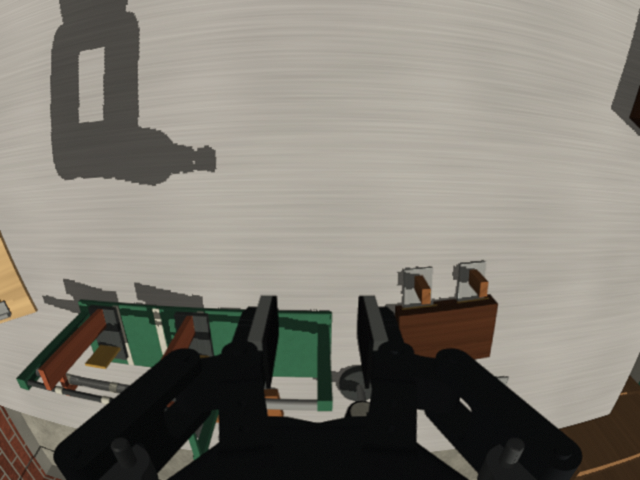

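The views show both carriers hanging over the bands of marks 1 and 3 (crop (140,200) and (265,210)). Both blade grips stand equally deep at the block (crop (553,215) and (625,215)), and the bystanders have not moved. I hand in.

```bash
python3 -c "
from plant import ctrl
print(ctrl.finish_job())"
```

```text
the job is handed in; nothing more can be done
None
```

The job is handed in at about 71 s on the robot's clock: both carriers that were there hang still on marks 1 and 3, both blades are fully home in the block, nothing is held, and the dial indicator, plug stand and straightedge look unmoved.

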